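# Give each sundry jar its own lid back

### The arm

A 7-joint arm with a two-finger parallel gripper is mounted at the origin on the work surface. World frame = base frame: x ahead of the robot, y to its left, z up, the work surface at z = 0. Lengths are in m, angles in rad, forces in N, time in s.
With the tool pointing down it reaches from about 0.425 to 0.925 m from the base axis. Payload 6.8 kg.
Tool frame: the origin (TCP) lies between the finger pads; the fingertips stand r.tcp_to_tips ahead of it and the grasp point (between the pads) lies 3 mm ahead of it (r.tcp_to_tips is the distance from the TCP to the fingertips, in m); z points along the fingers, y is the line along which they close (so a half turn about z gives the same grasp; the last joint's range is limited). The gripper opens to 85 mm and grips with 20 to 120 N. Pads are 22 mm wide; open, the fingers measure 114 mm over their backs; the gripper's body (76 mm by 85 mm) begins 54 mm behind the grasp point. The pads swing forward as they close: fully open they stand 13 mm farther back than shut.
Start: joints at [1.012, 0.477, 0.022, 1.555, -0.011, 1.109, -0.083], TCP at [0.294, -0.608, 0.253] pointing down, gripper open.
Joint ranges: [-2.96, 2.96], [-0.34, 2.1], [-1.41, 1.46], [0.24, 2.44], [-1.37, 4.51], [0.17, 1.92], [-2.96, 2.96]. Speed limits (rad/s): [2.39, 2.39, 3.14, 3.14, 3.14, 3.14, 3.14].

### API

Orientations are given as a rotation vector (axis times angle).
In Python, from bench import r gives the robot as it stands. The module is installed in compiled form; this text tells all that it offers.
- The arm moves only by the tool step_arm, never from a script. Its argument "moves" is a list of rows, each an object of numbers: "rx", "ry", "rz": the turn, a rotation vector about the tool's x, y, z in degrees; "dx", "dy", "dz": the shift along the tool's x, y, z in mm; "gripper": the opening, from -1 (shut) to 1 (fully open). In form: [{"rx": .., "ry": .., "rz": .., "dx": .., "dy": .., "dz": .., "gripper": ..}, ...]. A call has 1 to 20 rows; each row shifts and turns the commanded pose from where the row before left it, along the tool's axes as they then stand; what a row does not reach is not made up. A row lasts 1/8 s, in which the tool goes at most 62.5 mm and 10.7 degrees, less where a joint would pass 70% of its speed; a pose out of reach is approached as far as the arm can. A call is refused whole if a number of a shift passes 62.5 or a number of a turn 10.7, either way. A call with a gripper value outside its range is refused whole. The fingers move at their own pace and stop on an object; "grip_force" is the grip in N (left out, the last holds). Time passes only in rows, so rows that do not move let the fingers close. It gives the time, the measured TCP pose, the force, the opening and the grip force at its end, in the units of the state.
- r.get_obs(): the state, without advancing time (a new reading comes with each control period).
- r.grab_frame(name): name is "side" or "top"; returns the picture (420x560x3 uint8, blue, green, red); there is no depth.
- r.camera_info(name): a dict with "mtx" (3x3 intrinsics, pixels), "D" ([k1, k2, p1, p2, k3] as OpenCV has them; the pictures are not rectified), "rvec" (rotation vector, rad) and "tvec" (3), from world to camera coordinates, as OpenCV has them. Camera axes: x right, y down, z forward; pixel columns grow to the right and rows downward; lengths in m; the calibration is good to about 2 mm. A picture is of the moment at which its call begins. camera_info takes no time and is no camera call.
- r.hand_in(): hands the job in; it is judged then, once.
The state is a dict: "clock": time; "joints": joint angles; "qvel": joint speeds; "tau": joint torques, N m; "tcp_pos": TCP position; "orientation": TCP orientation; "contact_force": force on the tool from outside, world axes, zero at the start; "moment": the same for the moment, N m; "grip_width": finger opening in m; "gripper_force": force on a finger pad.
Only numpy, scipy, OpenCV 4.12 (cv2) and the standard library are available. Lean on these libraries where they do the work, as an engineer would, in place of code of your own. Each camera call takes 0.05 s, during which the arm holds its last target. There are 200 camera calls.

### The job

The stainless lids of the three white sundry jars have been mixed up: put each lid back on the jar of its own shape (round on round, square on square, oblong on oblong), squared up with the jar and dropped fully home so that it lies flat on the rim. Keep the lids clean: to make room, park a lid on the empty steel tray, right way up, never on the bench. Do not shove the jars about, and leave the dropper bottle, the specimen cup and the tube rack where they stand.

Things in the scene. Friction and masses are not known exactly. Their poses are not given: they have to be found in the camera images.
- round_jar: White porcelain jar with a round mouth, loose, 0.85 kg: body 104 mm across, narrowing to a mouth 88 mm outside and 78 mm inside; rim (top) 92 mm above the origin. Origin: centre of its underside, z up. The mouth is hollow for 20 mm down.
- square_jar: White porcelain jar with a square mouth, loose, 0.85 kg: body 92 x 92 mm, mouth 76 x 76 mm outside and 66 x 66 mm inside; rim (top) 82 mm above the origin. Origin: centre of its underside, z up, x and y along its sides. The mouth is hollow for 20 mm down.
- oblong_jar: White porcelain instrument box with straight walls, open at the top, loose, 0.8 kg: 120 mm (along its x) x 70 mm (y) outside, 110 x 60 mm inside; rim (top) 52 mm above the origin. Origin: centre of its underside, z up.
- round_lid: Round stainless lid, 0.13 kg. Origin: centre of its underside, z up. From below: round spigot 58 mm across, 6 mm high, that drops into the mouth; plate 92 mm across, 6 to 11 mm, that rests on the rim; round knob on a thin neck, 26 mm across, 17 to 42 mm above the origin, to grip. Home, its origin is 6 mm below its jar's rim. Starts on a wrong jar.
- square_lid: Square stainless lid, 0.13 kg. Origin: centre of its underside, z up, x and y along its sides. From below: spigot 50 x 50 mm, 6 mm high; plate 86 x 86 mm, 6 to 11 mm; square knob 22 x 22 mm (parallel to the lid's sides), 17 to 42 mm above the origin, to grip. Home, its origin is 6 mm below its jar's rim. Starts on a wrong jar.
- oblong_lid: Oblong stainless lid, 0.15 kg. Origin: centre of its underside, z up, x along it. From below: spigot 94 (x) x 46 mm, 6 mm high; plate 126 x 76 mm, 6 to 11 mm; bar handle 60 (x) x 14 mm, 28 to 42 mm above the origin, on posts 25 mm either side of the middle: grip across y. Home, its origin is 6 mm below its jar's rim. Starts on a wrong jar, spigot on the rim.
- tray: Empty clean steel tray, fixed, the free spot for parking a lid: 184 mm (along its x) x 144 mm (y) outside, 172 x 132 mm inside, floor 8 mm and rim 20 mm above the bench. Origin: centre of its underside at bench height, z up.
- dropper_bottle: Small amber dropper bottle with a black cap and rubber bulb, standing loose, 30 mm across, 93 mm tall. Origin: centre of its underside. To be left alone.
- specimen_cup: White specimen cup with a yellow screw lid, standing loose, 66 mm across, 69 mm tall. Origin: centre of its underside. To be left alone.
- tube_rack: White rack with capped blood tubes, standing loose, 60 mm (its x) x 150 mm (its y), 97 mm tall. Origin: centre of its underside. To be left alone.
Mind the look-alikes: they are no part of the job. What is shaped like the round_lid but pink or purple is not meant. What is shaped like the tray but black or green is not meant.

How it is judged:
By the outcome, as a careful person would: the job done as asked, in the order asked, and still so for the second after the job is handed in, with the robot touching nothing.
It also fails if it takes over 122 s, if anything falls off the work surface, if the arm or the gripper's body presses on something with over 40 N, if the wrist force passes 120 N, or if a joint passes its speed limit or range.

## Working session

There is one attempt and no reset: what is moved stays moved. The work goes in short steps, Python scripts to look and compute and a tool call to move; the robot and the scene stay as the last step left them, time stands still between calls to the robot, and variables do not carry over. Pictures are saved under pics/ and viewed, at most 14 in all, crops included, and the job is handed in when it is done.

Besides the shell and the picture viewer there is one more tool, called after ">>>" in YAML: its name, and indented under it one key for each argument. step_arm: Moves the arm, as the interface text tells. Its arguments: {"type":"object","properties":{"moves":{"type":"array","items":{"type":"object","properties":{"rx":{"type":"number"},"ry":{"type":"number"},"rz":{"type":"number"},"dx":{"type":"number"},"dy":{"type":"number"},"dz":{"type":"number"},"gripper":{"type":"number"}}}},"grip_force":{"type":"number"}},"required":["moves"]}

```bash
mkdir -p pics; python3 - <<'E'
from bench import r
import cv2,numpy as np
for n in("top","side"):
    cv2.imwrite(f"pics/{n}0.png",r.grab_frame(n)); c=r.camera_info(n)
    R=cv2.Rodrigues(np.array(c["rvec"]))[0]; print(n,np.round(c["mtx"],1).tolist(),c["D"],(-R.T@np.array(c["tvec"]).ravel()).round(3),R.round(2).tolist())
o=r.get_obs();print({k:np.round(v,3).tolist() for k,v in o.items()}, r.tcp_to_tips)
E
```

```text
top [[393.9, 0.0, 279.3], [0.0, 393.9, 208.2], [0.0, 0.0, 1.0]] [-0.03368037  0.          0.          0.          0.        ] [ 0.212 -0.104  1.355] [[0.02, -1.0, -0.01], [-0.98, -0.02, -0.19], [0.19, 0.01, -0.98]]
side [[403.3, 0.0, 283.8], [0.0, 403.3, 216.0], [0.0, 0.0, 1.0]] [-0.06294782  0.          0.          0.          0.        ] [0.219 0.581 0.894] [[-0.94, -0.34, 0.01], [-0.26, 0.7, -0.67], [0.22, -0.63, -0.74]]
{'clock': 0.1, 'joints': [1.012, 0.478, 0.022, 1.556, -0.012, 1.109, -0.083], 'qvel': [0.001, -0.002, 0.0, -0.002, -0.001, -0.001, 0.002], 'tau': [0.005, -59.776, 1.614, -28.195, 0.013, 0.005, -0.0], 'tcp_pos': [0.294, -0.607, 0.252], 'orientation': [-3.061, -0.702, 0.001], 'contact_force': [0.129, -0.049, -0.73], 'moment': [-0.058, 0.048, -0.011], 'gripper_force': 0.0, 'grip_width': 0.085} 0.022
```

View pics/top0.png

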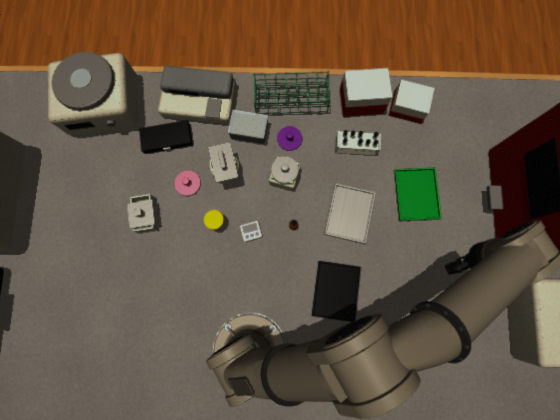

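View pics/side0.png

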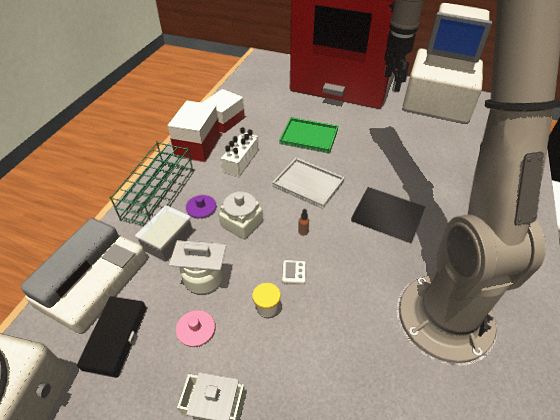

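View crops.

Round lid is on the square jar (top 285,170), the oblong lid on the round jar (222,162) and the square lid on the oblong jar (141,213). The bare steel tray is at (350,213). The pink (187,183) and purple (290,138) lids and the black and green trays are look-alikes. I'll enlarge to confirm.

```bash
python3 - <<'E'
import cv2,numpy as np
t=cv2.imread("pics/top0.png");s=cv2.imread("pics/side0.png")
up=lambda i,f:cv2.resize(i,None,fx=f,fy=f,interpolation=cv2.INTER_CUBIC)
a=up(t[125:245,120:170],5)[:600];b=up(t[130:230,195:310],5)
c=np.zeros((600,835,3),np.uint8);c[:600,:250]=a;c[:500,260:260+575]=b
cv2.imwrite("pics/c1.png",c[:,:800])
a=up(s[180:300,150:280],4);b=up(s[360:420,170:250],4)
c=np.zeros((480,800,3),np.uint8);c[:,:520]=a;c[:240,480+0:800]=b
c=np.zeros((600,800,3),np.uint8);c[:480,:520]=a;c[:240,525:]=b[:, :275];cv2.imwrite("pics/c2.png",c)
E
```

```text
(no output)
```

View pics/c1.png

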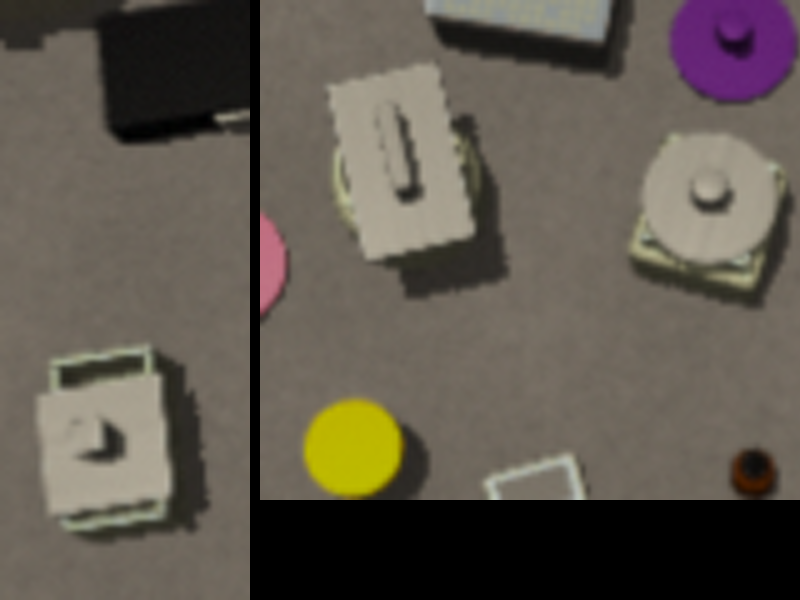

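View pics/c2.png

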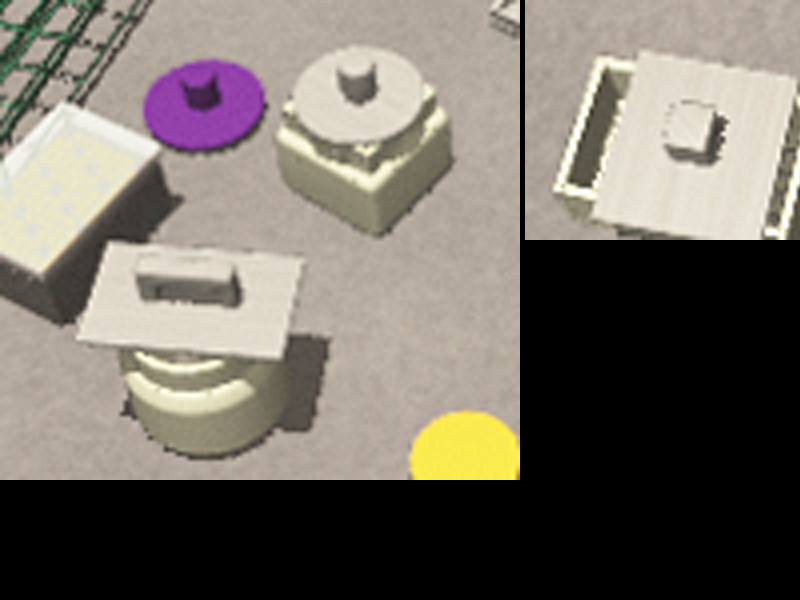

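```bash
cat > h.py <<'E'
from bench import r
import cv2,numpy as np
from scipy.spatial.transform import Rotation as Ro
def ray(n,uv,z):
    c=r.camera_info(n);R=cv2.Rodrigues(np.array(c["rvec"]))[0];t=np.array(c["tvec"]).ravel()
    p=cv2.undistortPoints(np.array(uv,float).reshape(-1,1,2),np.array(c["mtx"]),np.array(c["D"])).reshape(-1,2)
    d=np.c_[p,np.ones(len(p))]@R;o=-R.T@t
    return (o+d*((z-o[2])/d[:,2])[:,None])[:,:2]
def quad(n,uv,z,name=""):
    q=ray(n,uv,z);c=q.mean(0);e=[q[1]-q[0],q[2]-q[1],q[3]-q[2],q[0]-q[3]]
    a=[np.degrees(np.arctan2(*v[::-1])).round(1) for v in e]
    print(name,c.round(4),"len",[round(np.linalg.norm(v)*1e3) for v in e],"ang",a)
def go(x,y,z,yaw=None):
    "yaw: world direction (deg) of the closing line; tool pointing down"
    o=r.get_obs();M=Ro.from_rotvec(o["orientation"]);m=M.as_matrix()
    d=m.T@(np.array([x,y,z])-o["tcp_pos"])*1e3
    cur=np.degrees(np.arctan2(m[1,1],m[0,1]))
    # tilt correction
    print("tool delta mm",d.round(1),"tcp",np.round(o["tcp_pos"],4),"cur yaw",round(cur,1),"tilt z",m[:,2].round(3),end=" ")
    if yaw is not None:
        w=(yaw-cur+90)%180-90; print("rz",round(-w,1),"j7",np.round(o["joints"][6],2),end="")
        y0=np.radians(cur+w);zz=np.array([0,0,-1]);yy=np.array([np.cos(y0),np.sin(y0),0]);xx=np.cross(yy,zz)
        T=np.c_[xx,yy,zz];print(" rotvec",np.degrees(Ro.from_matrix(m.T@T).as_rotvec()).round(2)," delta in turned frame",(T.T@(np.array([x,y,z])-o["tcp_pos"])*1e3).round(1),end="")
    print()
E
cat > m.py <<'E'
from h import *
L=lambda a:[(120+(u+.5)/5-.5,125+(v+.5)/5-.5) for u,v in a]
Q=lambda a:[(195+(u-260+.5)/5-.5,130+(v+.5)/5-.5) for u,v in a]
S=lambda a:[(150+(u+.5)/4-.5,180+(v+.5)/4-.5) for u,v in a]
S2=lambda a:[(170+(u-525+.5)/4-.5,360+(v+.5)/4-.5) for u,v in a]
quad("top",L([(38,397),(160,376),(170,494),(50,515)]),.057,"sq lid")
quad("top",L([(52,358),(152,346),(165,522),(65,530)]),.052,"obl jar")
quad("top",Q([(328,86),(436,64),(475,236),(368,260)]),.103,"obl lid")
quad("side",S([(108,242),(305,258),(284,358),(78,341)]),.103,"obl lid side")
print("bar top",ray("top",Q([(388,105),(405,193)]),.134))
print("round plate",ray("top",Q([(710,198)]),.087),"knob",ray("top",Q([(712,184)]),.118),"side plate",ray("side",S([(359,95)]),.087),"knob",ray("side",S([(357,64)]),.118))
print("sq knob top",ray("top",L([(83,430)]),.088),"side",ray("side",S2([(691,125)]),.088))
t=cv2.imread("pics/top0.png")
quad("top",[(337,184),(375,191),(365,243),(326,235)],.02,"tray")
print("rack,cup,bottle",ray("top",[(358,140),(214,220),(293,223)],.08))
E
python3 m.py
```

```text
sq lid [0.4381 0.3798] len [84, 82, 82, 82] ang [np.float64(-78.8), np.float64(-170.3), np.float64(101.4), np.float64(11.3)]
obl jar [0.4438 0.3794] len [69, 122, 68, 120] ang [np.float64(-81.8), np.float64(-170.9), np.float64(95.9), np.float64(9.8)]
obl lid [0.6113 0.1026] len [74, 123, 72, 125] ang [np.float64(-76.7), np.float64(-165.1), np.float64(104.3), np.float64(15.7)]
obl lid side [0.6096 0.1032] len [125, 75, 125, 75] ang [np.float64(-165.2), np.float64(106.0), np.float64(15.1), np.float64(-73.5)]
bar top [[0.63907295 0.10836451]
 [0.5796093  0.09414709]]
round plate [[ 0.59448713 -0.102822  ]] knob [[ 0.59467819 -0.10396626]] side plate [[ 0.5931365  -0.10165928]] knob [[ 0.59201475 -0.10144185]]
sq knob top [[0.44256263 0.38343302]] side [[0.43687433 0.37989585]]
tray [ 0.4632 -0.3339] len [134, 186, 135, 184] ang [np.float64(-99.5), np.float64(168.2), np.float64(79.5), np.float64(-12.0)]
rack,cup,bottle [[ 0.70583496 -0.35139804]
 [ 0.41831866  0.12549692]
 [ 0.41414666 -0.13411444]]
```

```bash
python3 -c "
from h import *
go(.5935,-.1025,.25,-20)"
```

```text
tool delta mm [ 489.6 -323.7    2.9] tcp [ 0.2938 -0.6071  0.2524] cur yaw -64.2 tilt z [-0.001  0.001 -1.   ] rz -44.2 j7 -0.08 rotvec [-9.000e-02 -3.000e-02 -4.417e+01]  delta in turned frame [576.7 109.    2.4]
```

>>> step_arm:
  moves:
    - {"rz":-8.8}
    - {"rz":-8.8}
    - {"rz":-8.8}
    - {"rz":-8.8}
    - {"rz":-8.8}
    - {"dx":30,"dy":9}
    - {"dx":50,"dy":9}
    - {"dx":50,"dy":9}
    - {"dx":50,"dy":9}
    - {"dx":50,"dy":9}
    - {"dx":50,"dy":9}
    - {"dx":50,"dy":9}
    - {"dx":50,"dy":9}
    - {"dx":50,"dy":9}
    - {"dx":50,"dy":9}
    - {"dx":50,"dy":9}
    - {"dx":47,"dy":10}
    - {}
    - {}
  grip_force: 40

```text
invalid input at $.moves[0]: expected keys rx, ry, rz, dx, dy, dz, gripper
```

```bash
python3 -c "
from h import *
go(.5935,-.1025,.115,-20)"
```

```text
tool delta mm [ 489.6 -323.5  137.9] tcp [ 0.2938 -0.6071  0.2524] cur yaw -64.2 tilt z [-0.001  0.001 -1.   ] rz -44.2 j7 -0.08 rotvec [-9.000e-02 -3.000e-02 -4.417e+01]  delta in turned frame [576.7 109.  137.4]
```

All keys are required in every row.

>>> step_arm:
  moves:
    - {"rx":0,"ry":0,"rz":-8.8,"dx":0,"dy":0,"dz":0,"gripper":1}
    - {"rx":0,"ry":0,"rz":-8.8,"dx":0,"dy":0,"dz":0,"gripper":1}
    - {"rx":0,"ry":0,"rz":-8.8,"dx":0,"dy":0,"dz":0,"gripper":1}
    - {"rx":0,"ry":0,"rz":-8.8,"dx":0,"dy":0,"dz":0,"gripper":1}
    - {"rx":0,"ry":0,"rz":-8.8,"dx":0,"dy":0,"dz":0,"gripper":1}
    - {"rx":0,"ry":0,"rz":0,"dx":30,"dy":9,"dz":0,"gripper":1}
    - {"rx":0,"ry":0,"rz":0,"dx":50,"dy":9,"dz":0,"gripper":1}
    - {"rx":0,"ry":0,"rz":0,"dx":50,"dy":9,"dz":0,"gripper":1}
    - {"rx":0,"ry":0,"rz":0,"dx":50,"dy":9,"dz":0,"gripper":1}
    - {"rx":0,"ry":0,"rz":0,"dx":50,"dy":9,"dz":0,"gripper":1}
    - {"rx":0,"ry":0,"rz":0,"dx":50,"dy":9,"dz":0,"gripper":1}
    - {"rx":0,"ry":0,"rz":0,"dx":50,"dy":9,"dz":0,"gripper":1}
    - {"rx":0,"ry":0,"rz":0,"dx":50,"dy":9,"dz":0,"gripper":1}
    - {"rx":0,"ry":0,"rz":0,"dx":50,"dy":9,"dz":0,"gripper":1}
    - {"rx":0,"ry":0,"rz":0,"dx":50,"dy":9,"dz":0,"gripper":1}
    - {"rx":0,"ry":0,"rz":0,"dx":50,"dy":9,"dz":0,"gripper":1}
    - {"rx":0,"ry":0,"rz":0,"dx":47,"dy":10,"dz":0,"gripper":1}
    - {"rx":0,"ry":0,"rz":0,"dx":0,"dy":0,"dz":0,"gripper":1}
    - {"rx":0,"ry":0,"rz":0,"dx":0,"dy":0,"dz":0,"gripper":1}
  grip_force: 40

```text
clock: 2.48
tcp_pos: [0.5949, -0.1043, 0.2527]
orientation: [-2.576, -1.798, 0.002]
contact_force: [-1.1, -0.7, 0.8]
grip_width: 0.0856
gripper_force: 0.0
```

```bash
python3 -c "
from h import *
go(.5935,-.1025,.115,-20)"
```

```text
tool delta mm [  1.3  -1.8 137.7] tcp [ 0.5949 -0.1043  0.2527] cur yaw -20.2 tilt z [-0.001 -0.001 -1.   ] rz -0.2 j7 -0.41 rotvec [-0.06  0.05 -0.19]  delta in turned frame [  1.2  -1.9 137.7]
```

>>> step_arm:
  moves:
    - {"rx":0,"ry":0,"rz":0,"dx":1,"dy":-2,"dz":35,"gripper":1}
    - {"rx":0,"ry":0,"rz":0,"dx":0,"dy":0,"dz":35,"gripper":1}
    - {"rx":0,"ry":0,"rz":0,"dx":0,"dy":0,"dz":35,"gripper":1}
    - {"rx":0,"ry":0,"rz":0,"dx":0,"dy":0,"dz":20,"gripper":1}
    - {"rx":0,"ry":0,"rz":0,"dx":0,"dy":0,"dz":12,"gripper":1}
    - {"rx":0,"ry":0,"rz":0,"dx":0,"dy":0,"dz":0,"gripper":1}
    - {"rx":0,"ry":0,"rz":0,"dx":0,"dy":0,"dz":0,"gripper":0}
    - {"rx":0,"ry":0,"rz":0,"dx":0,"dy":0,"dz":0,"gripper":-0.2}
    - {"rx":0,"ry":0,"rz":0,"dx":0,"dy":0,"dz":0,"gripper":-0.5}
    - {"rx":0,"ry":0,"rz":0,"dx":0,"dy":0,"dz":0,"gripper":-1}
    - {"rx":0,"ry":0,"rz":0,"dx":0,"dy":0,"dz":0,"gripper":-1}
    - {"rx":0,"ry":0,"rz":0,"dx":0,"dy":0,"dz":0,"gripper":-1}
    - {"rx":0,"ry":0,"rz":0,"dx":0,"dy":0,"dz":0,"gripper":-1}
    - {"rx":0,"ry":0,"rz":0,"dx":0,"dy":0,"dz":0,"gripper":-1}
  grip_force: 40

```text
clock: 4.22
tcp_pos: [0.5944, -0.102, 0.1171]
orientation: [2.575, 1.797, 0.001]
contact_force: [-1.7, -0.3, 6.2]
grip_width: 0.0248
gripper_force: 39.4
```

```bash
python3 -c "
from h import *
print(r.get_obs()['grip_width'])
go(.4632,-.334,.215,-70)"
```

```text
0.024813386781289203
tool delta mm [-263.   -43.   -98.1] tcp [ 0.5944 -0.102   0.1171] cur yaw -20.2 tilt z [ 0.001 -0.    -1.   ] rz 49.8 j7 -0.48 rotvec [ 6.000e-02 -4.000e-02  4.982e+01]  delta in turned frame [-202.6  173.1  -97.9]
```

>>> step_arm:
  moves:
    - {"rx":0,"ry":0,"rz":0,"dx":0,"dy":0,"dz":-10,"gripper":-1}
    - {"rx":0,"ry":0,"rz":0,"dx":0,"dy":0,"dz":-25,"gripper":-1}
    - {"rx":0,"ry":0,"rz":0,"dx":0,"dy":0,"dz":-35,"gripper":-1}
    - {"rx":0,"ry":0,"rz":0,"dx":0,"dy":0,"dz":-30,"gripper":-1}
    - {"rx":0,"ry":0,"rz":0,"dx":-20,"dy":-3,"dz":0,"gripper":-1}
    - {"rx":0,"ry":0,"rz":0,"dx":-40,"dy":-7,"dz":0,"gripper":-1}
    - {"rx":0,"ry":0,"rz":0,"dx":-45,"dy":-7,"dz":0,"gripper":-1}
    - {"rx":0,"ry":0,"rz":0,"dx":-45,"dy":-7,"dz":0,"gripper":-1}
    - {"rx":0,"ry":0,"rz":0,"dx":-45,"dy":-7,"dz":0,"gripper":-1}
    - {"rx":0,"ry":0,"rz":0,"dx":-40,"dy":-7,"dz":0,"gripper":-1}
    - {"rx":0,"ry":0,"rz":0,"dx":-28,"dy":-5,"dz":0,"gripper":-1}
    - {"rx":0,"ry":0,"rz":0,"dx":0,"dy":0,"dz":0,"gripper":-1}
    - {"rx":0,"ry":0,"rz":0,"dx":0,"dy":0,"dz":40,"gripper":-1}
    - {"rx":0,"ry":0,"rz":0,"dx":0,"dy":0,"dz":40,"gripper":-1}
    - {"rx":0,"ry":0,"rz":0,"dx":0,"dy":0,"dz":40,"gripper":-1}
    - {"rx":0,"ry":0,"rz":0,"dx":0,"dy":0,"dz":25,"gripper":-1}
    - {"rx":0,"ry":0,"rz":0,"dx":0,"dy":0,"dz":13,"gripper":-1}
    - {"rx":0,"ry":0,"rz":0,"dx":0,"dy":0,"dz":0,"gripper":-1}
  grip_force: 40

```text
clock: 6.48
tcp_pos: [0.4623, -0.3333, 0.0575]
orientation: [-2.574, -1.798, 0.001]
contact_force: [0.2, -0.2, -0.3]
grip_width: 0.0247
gripper_force: 39.4
```

```bash
python3 -c "
from h import *
cv2.imwrite('pics/side1.png',r.grab_frame('side')[100:330,100:450].repeat(2,0).repeat(2,1))
go(.4632,-.334,.049,-20)"
```

```text
tool delta mm [-0.2  0.3  9.5] tcp [ 0.463  -0.3338  0.0585] cur yaw -20.1 tilt z [ 0.  0. -1.] rz -0.1 j7 -0.02 rotvec [-0.   -0.01 -0.15]  delta in turned frame [-0.2  0.3  9.5]
```

View pics/side1.png

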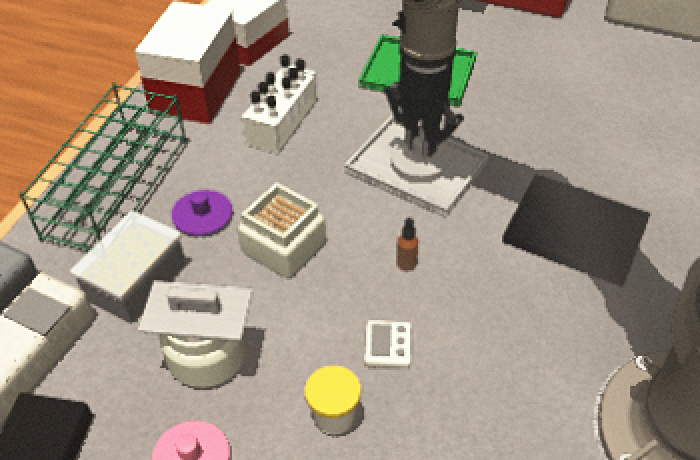

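The round lid hangs level over the middle of the tray (view 415,160), and the square jar stands open (282,215). Lowering.

>>> step_arm:
  moves:
    - {"rx":0,"ry":0,"rz":0,"dx":0,"dy":0,"dz":4,"gripper":-1}
    - {"rx":0,"ry":0,"rz":0,"dx":0,"dy":0,"dz":3,"gripper":-1}
    - {"rx":0,"ry":0,"rz":0,"dx":0,"dy":0,"dz":2,"gripper":-1}
    - {"rx":0,"ry":0,"rz":0,"dx":0,"dy":0,"dz":0,"gripper":-1}
    - {"rx":0,"ry":0,"rz":0,"dx":0,"dy":0,"dz":0,"gripper":-1}
  grip_force: 40

```text
clock: 7.15
tcp_pos: [0.4629, -0.334, 0.0494]
orientation: [2.576, 1.798, 0.0]
contact_force: [-0.5, 0.5, -0.9]
grip_width: 0.0247
gripper_force: 39.4
```

>>> step_arm:
  moves:
    - {"rx":0,"ry":0,"rz":0,"dx":0,"dy":0,"dz":1.5,"gripper":-1}
    - {"rx":0,"ry":0,"rz":0,"dx":0,"dy":0,"dz":0,"gripper":-1}

```text
clock: 7.4
tcp_pos: [0.4629, -0.3341, 0.049]
orientation: [2.576, 1.798, -0.0]
contact_force: [-3.0, 1.4, 10.2]
grip_width: 0.0248
gripper_force: 40.5
```

>>> step_arm:
  moves:
    - {"rx":0,"ry":0,"rz":0,"dx":0,"dy":0,"dz":1.5,"gripper":-1}
    - {"rx":0,"ry":0,"rz":0,"dx":0,"dy":0,"dz":0,"gripper":-1}

```text
clock: 7.65
tcp_pos: [0.463, -0.3341, 0.0489]
orientation: [2.576, 1.797, -0.001]
contact_force: [-7.0, 5.1, 25.0]
grip_width: 0.025
gripper_force: 41.9
```

>>> step_arm:
  moves:
    - {"rx":0,"ry":0,"rz":0,"dx":0,"dy":0,"dz":-2.5,"gripper":-1}
    - {"rx":0,"ry":0,"rz":0,"dx":0,"dy":0,"dz":0,"gripper":0}
    - {"rx":0,"ry":0,"rz":0,"dx":0,"dy":0,"dz":0,"gripper":1}
    - {"rx":0,"ry":0,"rz":0,"dx":0,"dy":0,"dz":0,"gripper":1}
    - {"rx":0,"ry":0,"rz":0,"dx":0,"dy":0,"dz":0,"gripper":1}
    - {"rx":0,"ry":0,"rz":0,"dx":0,"dy":0,"dz":-10,"gripper":1}
    - {"rx":0,"ry":0,"rz":0,"dx":0,"dy":0,"dz":-30,"gripper":1}
    - {"rx":0,"ry":0,"rz":0,"dx":0,"dy":0,"dz":-50,"gripper":1}
    - {"rx":0,"ry":0,"rz":0,"dx":0,"dy":0,"dz":-60,"gripper":1}
    - {"rx":0,"ry":0,"rz":0,"dx":0,"dy":0,"dz":-50,"gripper":1}
    - {"rx":0,"ry":0,"rz":0,"dx":0,"dy":0,"dz":0,"gripper":1}

```text
clock: 9.02
tcp_pos: [0.4651, -0.3351, 0.2542]
orientation: [2.569, 1.793, 0.006]
contact_force: [0.9, -0.2, -0.1]
grip_width: 0.0851
gripper_force: 0.0
```

```bash
python3 - <<'E'
from h import *
t=r.grab_frame('top');s=r.grab_frame('side');cv2.imwrite('pics/top2f.png',t);cv2.imwrite('pics/side2f.png',s)
up=lambda i,f:cv2.resize(i,None,fx=f,fy=f,interpolation=cv2.INTER_CUBIC)
c=np.zeros((600,800,3),np.uint8)
c[:300,:300]=up(t[145:195,260:310],6)      # square jar top
c[:300,310:310+360]=up(s[185:245,210:270],6)[:300,:360] # square jar side
c[305:305+290,:300]=up(t[190:238,325:375],6)[:290]
c[305:305+290,310:790]=up(s[240:312,160:280],4)[:290]
cv2.imwrite('pics/c3.png',c)
go(.6,0,.25,-20)
E
```

```text
Traceback (most recent call last):
ValueError: could not broadcast input array from shape (288,300,3) into shape (290,300,3)
```

```bash
python3 - <<'E'
from h import *
t=cv2.imread('pics/top2f.png');s=cv2.imread('pics/side2f.png')
up=lambda i,f:cv2.resize(i,None,fx=f,fy=f,interpolation=cv2.INTER_CUBIC)
c=np.zeros((600,800,3),np.uint8)
c[:300,:300]=up(t[145:195,260:310],6)
c[:300,310:670]=up(s[185:235,210:270],6)
c[305:593,:300]=up(t[190:238,325:375],6)
c[305:593,310:790]=up(s[240:312,160:280],4)
cv2.imwrite('pics/c3.png',c)
go(.6,0,.25,-20)
E
```

```text
tool delta mm [360.9  13.7  -0.7] tcp [ 0.4627 -0.334   0.2495] cur yaw -20.2 tilt z [ 0.001 -0.001 -1.   ] rz -0.2 j7 0.07 rotvec [ 0.07  0.03 -0.18]  delta in turned frame [360.8  14.8  -0.5]
```

View pics/c3.png

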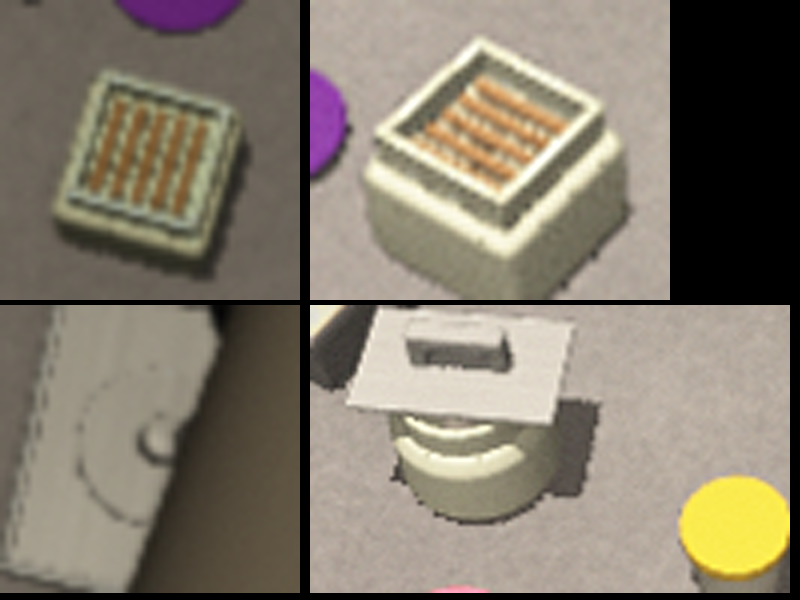

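Top-left and top-right crops: the square jar is open, with its rim corners visible. The round lid lies flat in the tray (150,440), and the round jar is still covered.

```bash
python3 - <<'E'
from h import *
quad("top",[(260+(u+.5)/6-.5,145+(v+.5)/6-.5) for u,v in [(100,72),(238,108),(203,232),(66,204)]],.082,"sqjar top")
quad("side",[(210+(u-310+.5)/6-.5,185+(v+.5)/6-.5) for u,v in [(480,37),(606,103),(497,208),(375,130)]],.082,"sqjar side")
m=((cv2.imread('pics/side2f.png')[:,:,2].astype(int)-cv2.imread('pics/side2f.png')[:,:,0])>150)
E
```

```text
sqjar top [ 0.5926 -0.1038] len [80, 75, 78, 79] ang [np.float64(-104.1), np.float64(165.7), np.float64(79.3), np.float64(-12.4)]
sqjar side [ 0.5937 -0.1029] len [76, 80, 76, 75] ang [np.float64(165.2), np.float64(75.0), np.float64(-18.4), np.float64(-105.4)]
```

>>> step_arm:
  moves:
    - {"rx":0,"ry":0,"rz":0,"dx":25,"dy":1,"dz":0,"gripper":1}
    - {"rx":0,"ry":0,"rz":0,"dx":56,"dy":2,"dz":0,"gripper":1}
    - {"rx":0,"ry":0,"rz":0,"dx":56,"dy":2,"dz":0,"gripper":1}
    - {"rx":0,"ry":0,"rz":0,"dx":56,"dy":2,"dz":0,"gripper":1}
    - {"rx":0,"ry":0,"rz":0,"dx":56,"dy":3,"dz":0,"gripper":1}
    - {"rx":0,"ry":0,"rz":0,"dx":56,"dy":2,"dz":0,"gripper":1}
    - {"rx":0,"ry":0,"rz":0,"dx":56,"dy":2,"dz":0,"gripper":1}
    - {"rx":0,"ry":0,"rz":-10.4,"dx":0,"dy":0,"dz":0,"gripper":1}
    - {"rx":0,"ry":0,"rz":-10.4,"dx":0,"dy":0,"dz":0,"gripper":1}
    - {"rx":0,"ry":0,"rz":-10.4,"dx":0,"dy":0,"dz":0,"gripper":1}
    - {"rx":0,"ry":0,"rz":0,"dx":50,"dy":-10,"dz":0,"gripper":1}
    - {"rx":0,"ry":0,"rz":0,"dx":54,"dy":-12,"dz":0,"gripper":1}
    - {"rx":0,"ry":0,"rz":0,"dx":54,"dy":-12,"dz":0,"gripper":1}
    - {"rx":0,"ry":0,"rz":0,"dx":54,"dy":-12,"dz":0,"gripper":1}
    - {"rx":0,"ry":0,"rz":0,"dx":54,"dy":-12,"dz":0,"gripper":1}
    - {"rx":0,"ry":0,"rz":0,"dx":54,"dy":-12,"dz":0,"gripper":1}
    - {"rx":0,"ry":0,"rz":0,"dx":54,"dy":-10,"dz":0,"gripper":1}
    - {"rx":0,"ry":0,"rz":0,"dx":30,"dy":-6,"dz":0,"gripper":1}
    - {"rx":0,"ry":0,"rz":0,"dx":0,"dy":0,"dz":0,"gripper":1}
    - {"rx":0,"ry":0,"rz":0,"dx":0,"dy":0,"dz":0,"gripper":1}

```text
clock: 11.62
tcp_pos: [0.4388, 0.3787, 0.2474]
orientation: [1.998, 2.424, -0.004]
contact_force: [0.5, -0.4, -0.1]
grip_width: 0.0852
gripper_force: 0.0
```

```bash
python3 -c "
from h import *
go(.4385,.3803,.087,11)"
```

```text
tool delta mm [  1.9   0.3 160.4] tcp [0.4388 0.3787 0.2474] cur yaw 11.0 tilt z [-0.002 -0.002 -1.   ] rz -0.0 j7 -0.88 rotvec [-0.11  0.11 -0.01]  delta in turned frame [  1.6  -0.  160.4]
```

>>> step_arm:
  moves:
    - {"rx":0,"ry":0,"rz":0,"dx":1,"dy":0,"dz":40,"gripper":1}
    - {"rx":0,"ry":0,"rz":0,"dx":0,"dy":0,"dz":40,"gripper":1}
    - {"rx":0,"ry":0,"rz":0,"dx":0,"dy":0,"dz":40,"gripper":1}
    - {"rx":0,"ry":0,"rz":0,"dx":0,"dy":0,"dz":25,"gripper":1}
    - {"rx":0,"ry":0,"rz":0,"dx":0,"dy":0,"dz":15,"gripper":1}
    - {"rx":0,"ry":0,"rz":0,"dx":0,"dy":0,"dz":0,"gripper":1}
    - {"rx":0,"ry":0,"rz":0,"dx":0,"dy":0,"dz":0,"gripper":0}
    - {"rx":0,"ry":0,"rz":0,"dx":0,"dy":0,"dz":0,"gripper":-0.2}
    - {"rx":0,"ry":0,"rz":0,"dx":0,"dy":0,"dz":0,"gripper":-0.5}
    - {"rx":0,"ry":0,"rz":0,"dx":0,"dy":0,"dz":0,"gripper":-1}
    - {"rx":0,"ry":0,"rz":0,"dx":0,"dy":0,"dz":0,"gripper":-1}
    - {"rx":0,"ry":0,"rz":0,"dx":0,"dy":0,"dz":0,"gripper":-1}
    - {"rx":0,"ry":0,"rz":0,"dx":0,"dy":0,"dz":0,"gripper":-1}
    - {"rx":0,"ry":0,"rz":0,"dx":0,"dy":0,"dz":0,"gripper":-1}
  grip_force: 40

```text
clock: 13.38
tcp_pos: [0.4388, 0.3815, 0.0895]
orientation: [1.997, 2.424, 0.001]
contact_force: [-0.6, -0.8, 5.7]
grip_width: 0.0214
gripper_force: 40.1
```

```bash
python3 -c "
from h import *
go(.593,-.103,.2,-14.5)"
```

```text
tool delta mm [-505.    58.8 -110.6] tcp [0.4388 0.3815 0.0895] cur yaw 11.0 tilt z [ 0.001  0.    -1.   ] rz 25.5 j7 -1.01 rotvec [ 0.05 -0.03 25.53]  delta in turned frame [-430.4  270.6 -110.5]
```

>>> step_arm:
  moves:
    - {"rx":0,"ry":0,"rz":0,"dx":0,"dy":0,"dz":-10,"gripper":-1}
    - {"rx":0,"ry":0,"rz":0,"dx":0,"dy":0,"dz":-30,"gripper":-1}
    - {"rx":0,"ry":0,"rz":0,"dx":0,"dy":0,"dz":-45,"gripper":-1}
    - {"rx":0,"ry":0,"rz":0,"dx":0,"dy":0,"dz":-40,"gripper":-1}
    - {"rx":0,"ry":0,"rz":0,"dx":0,"dy":0,"dz":-15,"gripper":-1}
    - {"rx":0,"ry":0,"rz":8.5,"dx":0,"dy":0,"dz":0,"gripper":-1}
    - {"rx":0,"ry":0,"rz":8.5,"dx":0,"dy":0,"dz":0,"gripper":-1}
    - {"rx":0,"ry":0,"rz":8.5,"dx":0,"dy":0,"dz":0,"gripper":-1}
    - {"rx":0,"ry":0,"rz":0,"dx":-20,"dy":13,"dz":0,"gripper":-1}
    - {"rx":0,"ry":0,"rz":0,"dx":-40,"dy":25,"dz":0,"gripper":-1}
    - {"rx":0,"ry":0,"rz":0,"dx":-45,"dy":28,"dz":0,"gripper":-1}
    - {"rx":0,"ry":0,"rz":0,"dx":-45,"dy":28,"dz":0,"gripper":-1}
    - {"rx":0,"ry":0,"rz":0,"dx":-45,"dy":28,"dz":0,"gripper":-1}
    - {"rx":0,"ry":0,"rz":0,"dx":-45,"dy":28,"dz":0,"gripper":-1}
    - {"rx":0,"ry":0,"rz":0,"dx":-45,"dy":28,"dz":0,"gripper":-1}
    - {"rx":0,"ry":0,"rz":0,"dx":-45,"dy":28,"dz":0,"gripper":-1}
    - {"rx":0,"ry":0,"rz":0,"dx":-45,"dy":28,"dz":0,"gripper":-1}
    - {"rx":0,"ry":0,"rz":0,"dx":-35,"dy":23,"dz":0,"gripper":-1}
    - {"rx":0,"ry":0,"rz":0,"dx":-20,"dy":14,"dz":0,"gripper":-1}
    - {"rx":0,"ry":0,"rz":0,"dx":0,"dy":0,"dz":0,"gripper":-1}
  grip_force: 40

```text
clock: 15.88
tcp_pos: [0.5929, -0.1056, 0.2273]
orientation: [-2.487, -1.918, 0.003]
contact_force: [-0.9, 0.2, -1.7]
grip_width: 0.021
gripper_force: 39.4
```

>>> step_arm:
  moves:
    - {"rx":0,"ry":0,"rz":0,"dx":0,"dy":0,"dz":40,"gripper":-1}
    - {"rx":0,"ry":0,"rz":0,"dx":0,"dy":0,"dz":30,"gripper":-1}
    - {"rx":0,"ry":0,"rz":0,"dx":0,"dy":0,"dz":10,"gripper":-1}
    - {"rx":0,"ry":0,"rz":0,"dx":0,"dy":0,"dz":0,"gripper":-1}
    - {"rx":0,"ry":0,"rz":0,"dx":0,"dy":0,"dz":0,"gripper":-1}

```text
clock: 16.5
tcp_pos: [0.5943, -0.1026, 0.1501]
orientation: [2.482, 1.924, 0.002]
contact_force: [-0.1, 0.3, -1.8]
grip_width: 0.0215
gripper_force: 39.4
```

```bash
python3 - <<'E'
from h import *
t=r.grab_frame('top');s=r.grab_frame('side');cv2.imwrite('pics/top3f.png',t);cv2.imwrite('pics/side3f.png',s)
up=lambda i,f:cv2.resize(i,None,fx=f,fy=f,interpolation=cv2.INTER_CUBIC)
c=np.zeros((600,800,3),np.uint8)
c[:300,:300]=up(t[190:240,115:165],6)
c[:300,310:790]=up(s[360:420,160:256],5)
c[305:593,:300]=up(t[150:198,260:310],6)
c[305:593,310:790]=up(s[165:237,190:310],4)
cv2.imwrite('pics/c4.png',c)
go(.593,-.103,.1195,-14.5)
E
```

```text
tool delta mm [-0.5 -1.3 30.6] tcp [ 0.5943 -0.1029  0.1501] cur yaw -14.5 tilt z [ 0.002 -0.    -1.   ] rz 0.0 j7 -0.38 rotvec [ 0.13 -0.02  0.03]  delta in turned frame [-0.5 -1.2 30.6]
```

View pics/c4.png

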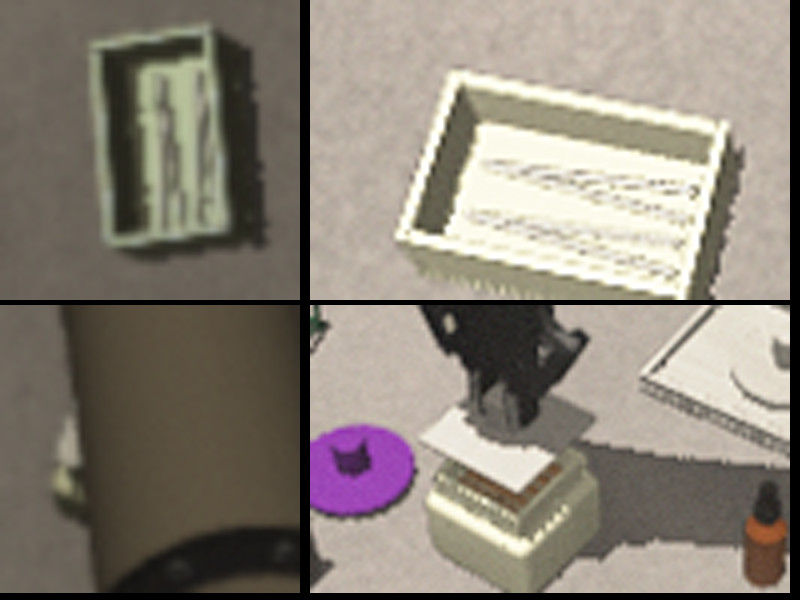

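The lid hangs level and parallel over the square jar (crop 500,450), and the oblong jar is now open (top crop). Lowering.

>>> step_arm:
  moves:
    - {"rx":0,"ry":0,"rz":0,"dx":0,"dy":-1,"dz":12,"gripper":-1}
    - {"rx":0,"ry":0,"rz":0,"dx":0,"dy":0,"dz":10,"gripper":-1}
    - {"rx":0,"ry":0,"rz":0,"dx":0,"dy":0,"dz":4,"gripper":-1}
    - {"rx":0,"ry":0,"rz":0,"dx":0,"dy":0,"dz":2,"gripper":-1}
    - {"rx":0,"ry":0,"rz":0,"dx":0,"dy":0,"dz":0,"gripper":-1}
    - {"rx":0,"ry":0,"rz":0,"dx":0,"dy":0,"dz":0,"gripper":-1}

```text
clock: 17.35
tcp_pos: [0.5928, -0.1027, 0.1211]
orientation: [2.483, 1.924, 0.001]
contact_force: [0.4, 0.5, -1.5]
grip_width: 0.0211
gripper_force: 39.4
```

>>> step_arm:
  moves:
    - {"rx":0,"ry":0,"rz":0,"dx":0,"dy":0,"dz":1.5,"gripper":-1}
    - {"rx":0,"ry":0,"rz":0,"dx":0,"dy":0,"dz":0,"gripper":-1}

```text
clock: 17.6
tcp_pos: [0.5928, -0.1028, 0.1195]
orientation: [2.483, 1.924, 0.001]
contact_force: [0.2, 0.1, 0.1]
grip_width: 0.021
gripper_force: 39.6
```

>>> step_arm:
  moves:
    - {"rx":0,"ry":0,"rz":0,"dx":0,"dy":0,"dz":1.5,"gripper":-1}
    - {"rx":0,"ry":0,"rz":0,"dx":0,"dy":0,"dz":0,"gripper":-1}

```text
clock: 17.85
tcp_pos: [0.5928, -0.1028, 0.1195]
orientation: [2.483, 1.923, 0.0]
contact_force: [-5.0, -0.2, 12.4]
grip_width: 0.0212
gripper_force: 41.2
```

>>> step_arm:
  moves:
    - {"rx":0,"ry":0,"rz":0,"dx":0,"dy":0,"dz":-1.5,"gripper":-1}
    - {"rx":0,"ry":0,"rz":0,"dx":0,"dy":0,"dz":0,"gripper":0}
    - {"rx":0,"ry":0,"rz":0,"dx":0,"dy":0,"dz":0,"gripper":1}
    - {"rx":0,"ry":0,"rz":0,"dx":0,"dy":0,"dz":0,"gripper":1}
    - {"rx":0,"ry":0,"rz":0,"dx":0,"dy":0,"dz":0,"gripper":1}
    - {"rx":0,"ry":0,"rz":0,"dx":0,"dy":0,"dz":-10,"gripper":1}
    - {"rx":0,"ry":0,"rz":0,"dx":0,"dy":0,"dz":-30,"gripper":1}
    - {"rx":0,"ry":0,"rz":0,"dx":0,"dy":0,"dz":-50,"gripper":1}
    - {"rx":0,"ry":0,"rz":0,"dx":0,"dy":0,"dz":-45,"gripper":1}
    - {"rx":0,"ry":0,"rz":10,"dx":0,"dy":0,"dz":0,"gripper":1}
    - {"rx":0,"ry":0,"rz":10,"dx":0,"dy":0,"dz":0,"gripper":1}
    - {"rx":0,"ry":0,"rz":10,"dx":0,"dy":0,"dz":0,"gripper":1}
    - {"rx":0,"ry":0,"rz":10,"dx":0,"dy":0,"dz":0,"gripper":1}
    - {"rx":0,"ry":0,"rz":10,"dx":0,"dy":0,"dz":0,"gripper":1}
    - {"rx":0,"ry":0,"rz":10,"dx":0,"dy":0,"dz":0,"gripper":1}
    - {"rx":0,"ry":0,"rz":0,"dx":0,"dy":0,"dz":0,"gripper":1}

```text
clock: 19.85
tcp_pos: [0.5926, -0.1025, 0.255]
orientation: [3.112, 0.427, 0.001]
contact_force: [-0.5, 1.0, 0.4]
grip_width: 0.0852
gripper_force: 0.0
```

```bash
python3 - <<'E'
from h import *
quad("top",[(115+(u+.5)/6-.5,190+(v+.5)/6-.5) for u,v in [(90,43),(213,27),(230,232),(105,247)]],.052,"obl jar top")
p=ray("side",[(160+(u-310+.5)/5-.5,360+(v+.5)/5-.5) for u,v in [(455,70),(730,122),(398,238)]],.052)
print("side centre",(p[1]+p[2])/2,[np.degrees(np.arctan2(*(v)[::-1])) for v in (p[0]-p[1],p[2]-p[0])],[np.linalg.norm(v) for v in (p[0]-p[1],p[2]-p[0])])
go(.6105,.103,.25,-74.5)
E
```

```text
obl jar top [0.4436 0.3798] len [71, 119, 71, 118] ang [np.float64(-81.2), np.float64(-170.4), np.float64(98.2), np.float64(9.7)]
side centre [0.44286052 0.37941982] [np.float64(10.234176822481906), np.float64(99.39938906002557)] [np.float64(0.1183776694335279), np.float64(0.0693833922198706)]
tool delta mm [  72.6 -193.1    5. ] tcp [ 0.5926 -0.1025  0.255 ] cur yaw -74.4 tilt z [ 0.001 -0.    -1.   ] rz 0.1 j7 -1.3 rotvec [ 0.02 -0.04  0.14]  delta in turned frame [  72.1 -193.2    5. ]
```

>>> step_arm:
  moves:
    - {"rx":0,"ry":0,"rz":0,"dx":12,"dy":-33,"dz":0,"gripper":1}
    - {"rx":0,"ry":0,"rz":0,"dx":18,"dy":-50,"dz":0,"gripper":1}
    - {"rx":0,"ry":0,"rz":0,"dx":18,"dy":-50,"dz":0,"gripper":1}
    - {"rx":0,"ry":0,"rz":0,"dx":15,"dy":-40,"dz":0,"gripper":1}
    - {"rx":0,"ry":0,"rz":0,"dx":9,"dy":-20,"dz":0,"gripper":1}
    - {"rx":0,"ry":0,"rz":0,"dx":0,"dy":0,"dz":35,"gripper":1}
    - {"rx":0,"ry":0,"rz":0,"dx":0,"dy":0,"dz":35,"gripper":1}
    - {"rx":0,"ry":0,"rz":0,"dx":0,"dy":0,"dz":30,"gripper":1}
    - {"rx":0,"ry":0,"rz":0,"dx":0,"dy":0,"dz":20,"gripper":1}
    - {"rx":0,"ry":0,"rz":0,"dx":0,"dy":0,"dz":0,"gripper":1}
    - {"rx":0,"ry":0,"rz":0,"dx":0,"dy":0,"dz":0,"gripper":0}
    - {"rx":0,"ry":0,"rz":0,"dx":0,"dy":0,"dz":0,"gripper":-0.2}
    - {"rx":0,"ry":0,"rz":0,"dx":0,"dy":0,"dz":0,"gripper":-0.5}
    - {"rx":0,"ry":0,"rz":0,"dx":0,"dy":0,"dz":0,"gripper":-0.7}
    - {"rx":0,"ry":0,"rz":0,"dx":0,"dy":0,"dz":0,"gripper":-1}
    - {"rx":0,"ry":0,"rz":0,"dx":0,"dy":0,"dz":0,"gripper":-1}
    - {"rx":0,"ry":0,"rz":0,"dx":0,"dy":0,"dz":0,"gripper":-1}
    - {"rx":0,"ry":0,"rz":0,"dx":0,"dy":0,"dz":0,"gripper":-1}
  grip_force: 50

```text
clock: 22.1
tcp_pos: [0.6104, 0.1027, 0.1348]
orientation: [-3.113, -0.425, -0.001]
contact_force: [-1.5, 0.1, 5.2]
grip_width: 0.0129
gripper_force: 49.8
```

```bash
python3 -c "
from h import *
go(.4433,.3797,.2,-80.4)"
```

```text
tool delta mm [ -86.8 -311.6  -65.3] tcp [0.6104 0.1027 0.1348] cur yaw -74.5 tilt z [ 0.001  0.    -1.   ] rz 5.9 j7 -1.71 rotvec [-0.   -0.03  5.94]  delta in turned frame [-118.6 -301.   -65.2]
```

>>> step_arm:
  moves:
    - {"rx":0,"ry":0,"rz":0,"dx":0,"dy":0,"dz":-10,"gripper":-1}
    - {"rx":0,"ry":0,"rz":0,"dx":0,"dy":0,"dz":-25,"gripper":-1}
    - {"rx":0,"ry":0,"rz":0,"dx":0,"dy":0,"dz":-25,"gripper":-1}
    - {"rx":0,"ry":0,"rz":5.9,"dx":0,"dy":0,"dz":-5,"gripper":-1}
    - {"rx":0,"ry":0,"rz":0,"dx":-9,"dy":-21,"dz":0,"gripper":-1}
    - {"rx":0,"ry":0,"rz":0,"dx":-16,"dy":-40,"dz":0,"gripper":-1}
    - {"rx":0,"ry":0,"rz":0,"dx":-16,"dy":-40,"dz":0,"gripper":-1}
    - {"rx":0,"ry":0,"rz":0,"dx":-16,"dy":-40,"dz":0,"gripper":-1}
    - {"rx":0,"ry":0,"rz":0,"dx":-16,"dy":-40,"dz":0,"gripper":-1}
    - {"rx":0,"ry":0,"rz":0,"dx":-16,"dy":-40,"dz":0,"gripper":-1}
    - {"rx":0,"ry":0,"rz":0,"dx":-16,"dy":-40,"dz":0,"gripper":-1}
    - {"rx":0,"ry":0,"rz":0,"dx":-13.5,"dy":-40,"dz":0,"gripper":-1}
    - {"rx":0,"ry":0,"rz":0,"dx":0,"dy":0,"dz":0,"gripper":-1}
    - {"rx":0,"ry":0,"rz":0,"dx":0,"dy":0,"dz":40,"gripper":-1}
    - {"rx":0,"ry":0,"rz":0,"dx":0,"dy":0,"dz":30,"gripper":-1}
    - {"rx":0,"ry":0,"rz":0,"dx":0,"dy":0,"dz":12,"gripper":-1}
    - {"rx":0,"ry":0,"rz":0,"dx":0,"dy":0,"dz":0,"gripper":-1}
    - {"rx":0,"ry":0,"rz":0,"dx":0,"dy":0,"dz":0,"gripper":-1}
  grip_force: 50

```text
clock: 24.35
tcp_pos: [0.4439, 0.3799, 0.1186]
orientation: [-3.129, -0.263, -0.003]
contact_force: [-1.1, -0.5, -0.8]
grip_width: 0.0127
gripper_force: 48.9
```

```bash
python3 - <<'E'
from h import *
t=r.grab_frame('top');s=r.grab_frame('side');cv2.imwrite('pics/top4f.png',t);cv2.imwrite('pics/side4f.png',s)
up=lambda i,f:cv2.resize(i,None,fx=f,fy=f,interpolation=cv2.INTER_CUBIC)
c=np.zeros((600,800,3),np.uint8)
c[:300,:300]=up(t[145:195,260:310],6)
c[:300,310:670]=up(s[185:235,210:270],6)
c[305:593,:300]=up(t[136:184,196:246],6)
c[305:593,310:550]=up(s[240:312,175:235],4)
c[305:545,555:795]=up(s[340:420,160:240],3)
cv2.imwrite('pics/c5.png',c)
go(.4433,.3797,.0888,-80.4)
E
```

```text
tool delta mm [-0.6  0.2 29.8] tcp [0.4438 0.38   0.1186] cur yaw -80.4 tilt z [ 0.002  0.001 -1.   ] rz 0.0 j7 -2.41 rotvec [-0.07 -0.11  0.02]  delta in turned frame [-0.5  0.2 29.8]
```

View pics/c5.png

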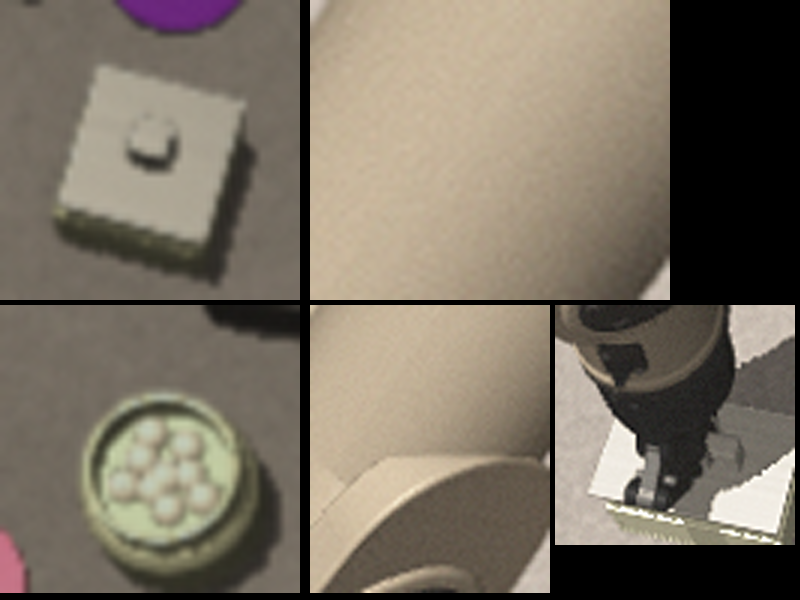

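The square lid sits centred on its jar (crop 150,150), the round jar is open with its mouth at (169,471), and the oblong lid is parallel over its box. Lowering.

>>> step_arm:
  moves:
    - {"rx":0,"ry":0,"rz":0,"dx":0,"dy":0,"dz":12,"gripper":-1}
    - {"rx":0,"ry":0,"rz":0,"dx":0,"dy":0,"dz":10,"gripper":-1}
    - {"rx":0,"ry":0,"rz":0,"dx":0,"dy":0,"dz":4,"gripper":-1}
    - {"rx":0,"ry":0,"rz":0,"dx":0,"dy":0,"dz":2,"gripper":-1}
    - {"rx":0,"ry":0,"rz":0,"dx":0,"dy":0,"dz":0,"gripper":-1}
    - {"rx":0,"ry":0,"rz":0,"dx":0,"dy":0,"dz":0,"gripper":-1}

```text
clock: 25.2
tcp_pos: [0.4432, 0.3796, 0.0895]
orientation: [-3.13, -0.264, -0.001]
contact_force: [0.6, 0.2, -1.2]
grip_width: 0.0131
gripper_force: 49.0
```

>>> step_arm:
  moves:
    - {"rx":0,"ry":0,"rz":0,"dx":0,"dy":0,"dz":1.5,"gripper":-1}
    - {"rx":0,"ry":0,"rz":0,"dx":0,"dy":0,"dz":0,"gripper":-1}

```text
clock: 25.45
tcp_pos: [0.4433, 0.3798, 0.0887]
orientation: [-3.13, -0.264, -0.001]
contact_force: [-1.6, -0.3, 4.7]
grip_width: 0.0131
gripper_force: 49.9
```

>>> step_arm:
  moves:
    - {"rx":0,"ry":0,"rz":0,"dx":0,"dy":0,"dz":1.5,"gripper":-1}
    - {"rx":0,"ry":0,"rz":0,"dx":0,"dy":0,"dz":0,"gripper":-1}

```text
clock: 25.7
tcp_pos: [0.4433, 0.3799, 0.0887]
orientation: [-3.13, -0.264, -0.002]
contact_force: [-5.4, -4.8, 19.4]
grip_width: 0.0131
gripper_force: 51.7
```

>>> step_arm:
  moves:
    - {"rx":0,"ry":0,"rz":0,"dx":0,"dy":0,"dz":-2,"gripper":-1}
    - {"rx":0,"ry":0,"rz":0,"dx":0,"dy":0,"dz":0,"gripper":0}
    - {"rx":0,"ry":0,"rz":0,"dx":0,"dy":0,"dz":0,"gripper":1}
    - {"rx":0,"ry":0,"rz":0,"dx":0,"dy":0,"dz":0,"gripper":1}
    - {"rx":0,"ry":0,"rz":0,"dx":0,"dy":0,"dz":0,"gripper":1}
    - {"rx":0,"ry":0,"rz":0,"dx":0,"dy":0,"dz":0,"gripper":1}
    - {"rx":0,"ry":0,"rz":0,"dx":0,"dy":0,"dz":-15,"gripper":1}
    - {"rx":0,"ry":0,"rz":0,"dx":0,"dy":0,"dz":-40,"gripper":1}
    - {"rx":0,"ry":0,"rz":0,"dx":0,"dy":0,"dz":-55,"gripper":1}
    - {"rx":0,"ry":0,"rz":0,"dx":0,"dy":0,"dz":-50,"gripper":1}
    - {"rx":0,"ry":0,"rz":0,"dx":7,"dy":31,"dz":0,"gripper":1}
    - {"rx":0,"ry":0,"rz":0,"dx":12,"dy":52,"dz":0,"gripper":1}
    - {"rx":0,"ry":0,"rz":0,"dx":12,"dy":53,"dz":0,"gripper":1}
    - {"rx":0,"ry":0,"rz":0,"dx":12,"dy":53,"dz":0,"gripper":1}
    - {"rx":0,"ry":0,"rz":0,"dx":12,"dy":53,"dz":0,"gripper":1}
    - {"rx":0,"ry":0,"rz":0,"dx":12,"dy":53,"dz":0,"gripper":1}
    - {"rx":0,"ry":0,"rz":0,"dx":12,"dy":53,"dz":0,"gripper":1}
    - {"rx":0,"ry":0,"rz":0,"dx":12,"dy":53,"dz":0,"gripper":1}

```text
clock: 27.95
tcp_pos: [0.6004, -0.0022, 0.2497]
orientation: [-3.13, -0.264, -0.002]
contact_force: [-0.6, 1.0, -0.6]
grip_width: 0.085
gripper_force: 0.0
```

>>> step_arm:
  moves:
    - {"rx":0,"ry":0,"rz":0,"dx":-31,"dy":50,"dz":0,"gripper":1}
    - {"rx":0,"ry":0,"rz":0,"dx":-33,"dy":52,"dz":0,"gripper":1}
    - {"rx":0,"ry":0,"rz":0,"dx":-33,"dy":52,"dz":0,"gripper":1}
    - {"rx":0,"ry":0,"rz":0,"dx":-33,"dy":52,"dz":0,"gripper":1}
    - {"rx":0,"ry":0,"rz":0,"dx":-33,"dy":52,"dz":0,"gripper":1}
    - {"rx":0,"ry":0,"rz":0,"dx":-28,"dy":48,"dz":0,"gripper":1}
    - {"rx":0,"ry":0,"rz":0,"dx":0,"dy":0,"dz":0,"gripper":1}
    - {"rx":0,"ry":0,"rz":0,"dx":0,"dy":0,"dz":0,"gripper":1}

```text
clock: 28.95
tcp_pos: [0.4631, -0.3337, 0.249]
orientation: [-3.13, -0.264, -0.002]
contact_force: [-0.2, 1.2, 0.2]
grip_width: 0.0854
gripper_force: 0.0
```

```bash
python3 - <<'E'
from h import *
t=r.grab_frame('top');s=r.grab_frame('side');cv2.imwrite('pics/top5f.png',t);cv2.imwrite('pics/side5f.png',s)
up=lambda i,f:cv2.resize(i,None,fx=f,fy=f,interpolation=cv2.INTER_CUBIC)
c=np.zeros((600,800,3),np.uint8)
c[:300,:300]=up(t[190:240,115:165],6)
c[:300,310:670]=up(s[345:405,170:242],5)
c[305:593,:300]=up(t[136:184,196:246],6)
c[305:593,310:718]=up(s[240:288,162:230],6)
cv2.imwrite('pics/c6.png',c)
print(ray("top",[(223.75,163.25)],.092))
go(.463,-.334,.050,-80.4)
E
```

```text
[[0.60951103 0.10136315]]
tool delta mm [ -1.1   1.4 198.7] tcp [ 0.4637 -0.3326  0.2487] cur yaw -80.2 tilt z [ 0.001  0.001 -1.   ] rz 0.2 j7 -0.9 rotvec [-0.03 -0.05  0.18]  delta in turned frame [ -0.9   1.3 198.7]
```

View pics/c6.png

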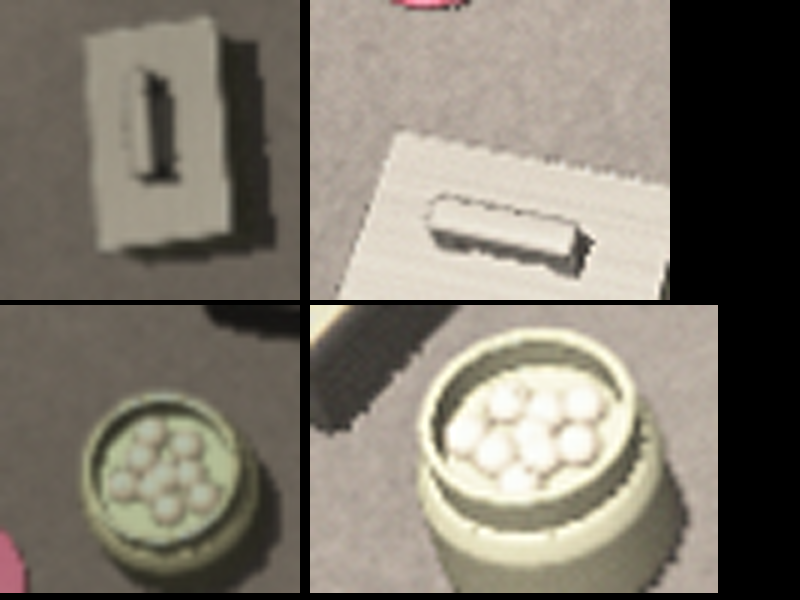

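The oblong lid covers its box evenly (crop 160,135). The round mouth is at (165,470) in the top crop and (527,416) in the side crop.

```bash
python3 -c "
from h import *
print(ray('top',[(223.0,163.1)],.092),ray('side',[(197.75,258.1)],.092))"
```

```text
[[0.60998522 0.10390899]] [[0.61001986 0.10709039]]
```

>>> step_arm:
  moves:
    - {"rx":0,"ry":0,"rz":0,"dx":-1,"dy":1,"dz":40,"gripper":1}
    - {"rx":0,"ry":0,"rz":0,"dx":0,"dy":0,"dz":50,"gripper":1}
    - {"rx":0,"ry":0,"rz":0,"dx":0,"dy":0,"dz":50,"gripper":1}
    - {"rx":0,"ry":0,"rz":0,"dx":0,"dy":0,"dz":35,"gripper":1}
    - {"rx":0,"ry":0,"rz":0,"dx":0,"dy":0,"dz":23,"gripper":1}
    - {"rx":0,"ry":0,"rz":0,"dx":0,"dy":0,"dz":0,"gripper":1}
    - {"rx":0,"ry":0,"rz":0,"dx":0,"dy":0,"dz":0,"gripper":0}
    - {"rx":0,"ry":0,"rz":0,"dx":0,"dy":0,"dz":0,"gripper":-0.2}
    - {"rx":0,"ry":0,"rz":0,"dx":0,"dy":0,"dz":0,"gripper":-0.5}
    - {"rx":0,"ry":0,"rz":0,"dx":0,"dy":0,"dz":0,"gripper":-1}
    - {"rx":0,"ry":0,"rz":0,"dx":0,"dy":0,"dz":0,"gripper":-1}
    - {"rx":0,"ry":0,"rz":0,"dx":0,"dy":0,"dz":0,"gripper":-1}
    - {"rx":0,"ry":0,"rz":0,"dx":0,"dy":0,"dz":0,"gripper":-1}
    - {"rx":0,"ry":0,"rz":0,"dx":0,"dy":0,"dz":0,"gripper":-1}
  grip_force: 40

```text
clock: 30.8
tcp_pos: [0.4624, -0.3356, 0.0513]
orientation: [3.13, 0.263, 0.002]
contact_force: [-0.6, 1.2, 6.2]
grip_width: 0.0246
gripper_force: 39.0
```

```bash
python3 -c "
from h import *
go(.6095,.1030,.23,-80.4)"
```

```text
tool delta mm [ 218.6 -407.8 -178.8] tcp [ 0.4624 -0.3356  0.0513] cur yaw -80.4 tilt z [ 0.001 -0.001 -1.   ] rz 0.0 j7 -0.91 rotvec [ 0.04 -0.06  0.02]  delta in turned frame [ 218.2 -408.  -178.7]
```

>>> step_arm:
  moves:
    - {"rx":0,"ry":0,"rz":0,"dx":0,"dy":0,"dz":-10,"gripper":-1}
    - {"rx":0,"ry":0,"rz":0,"dx":0,"dy":0,"dz":-30,"gripper":-1}
    - {"rx":0,"ry":0,"rz":0,"dx":0,"dy":0,"dz":-50,"gripper":-1}
    - {"rx":0,"ry":0,"rz":0,"dx":0,"dy":0,"dz":-50,"gripper":-1}
    - {"rx":0,"ry":0,"rz":0,"dx":0,"dy":0,"dz":-40,"gripper":-1}
    - {"rx":0,"ry":0,"rz":0,"dx":11,"dy":-20,"dz":0,"gripper":-1}
    - {"rx":0,"ry":0,"rz":0,"dx":22,"dy":-40,"dz":0,"gripper":-1}
    - {"rx":0,"ry":0,"rz":0,"dx":24,"dy":-45,"dz":0,"gripper":-1}
    - {"rx":0,"ry":0,"rz":0,"dx":24,"dy":-45,"dz":0,"gripper":-1}
    - {"rx":0,"ry":0,"rz":0,"dx":24,"dy":-45,"dz":0,"gripper":-1}
    - {"rx":0,"ry":0,"rz":0,"dx":24,"dy":-45,"dz":0,"gripper":-1}
    - {"rx":0,"ry":0,"rz":0,"dx":24,"dy":-45,"dz":0,"gripper":-1}
    - {"rx":0,"ry":0,"rz":0,"dx":24,"dy":-45,"dz":0,"gripper":-1}
    - {"rx":0,"ry":0,"rz":0,"dx":24,"dy":-45,"dz":0,"gripper":-1}
    - {"rx":0,"ry":0,"rz":0,"dx":18,"dy":-34.5,"dz":0,"gripper":-1}
    - {"rx":0,"ry":0,"rz":0,"dx":0,"dy":0,"dz":0,"gripper":-1}
    - {"rx":0,"ry":0,"rz":0,"dx":0,"dy":0,"dz":40,"gripper":-1}
    - {"rx":0,"ry":0,"rz":0,"dx":0,"dy":0,"dz":35,"gripper":-1}
    - {"rx":0,"ry":0,"rz":0,"dx":0,"dy":0,"dz":0,"gripper":-1}
    - {"rx":0,"ry":0,"rz":0,"dx":0,"dy":0,"dz":0,"gripper":-1}
  grip_force: 40

```text
clock: 33.3
tcp_pos: [0.6101, 0.1044, 0.1568]
orientation: [3.131, 0.262, 0.003]
contact_force: [0.8, -0.8, -0.2]
grip_width: 0.0245
gripper_force: 39.5
```

```bash
python3 - <<'E'
from h import *
s=r.grab_frame('side');t=r.grab_frame('top')
up=lambda i,f:cv2.resize(i,None,fx=f,fy=f,interpolation=cv2.INTER_CUBIC)
c=np.zeros((500,800,3),np.uint8)
c[:,:500]=up(s[210:310,150:250],5);c[:300,505:795]=up(t[130:190,196:254],5)
cv2.imwrite('pics/c7.png',c)
go(.610,.1045,.1293,-80.4)
E
```

```text
tool delta mm [-0.6  0.3 28.1] tcp [0.6105 0.1048 0.1574] cur yaw -80.4 tilt z [ 0.003  0.001 -1.   ] rz -0.0 j7 -1.78 rotvec [-0.   -0.18 -0.  ]  delta in turned frame [-0.5  0.3 28.1]
```

View pics/c7.png

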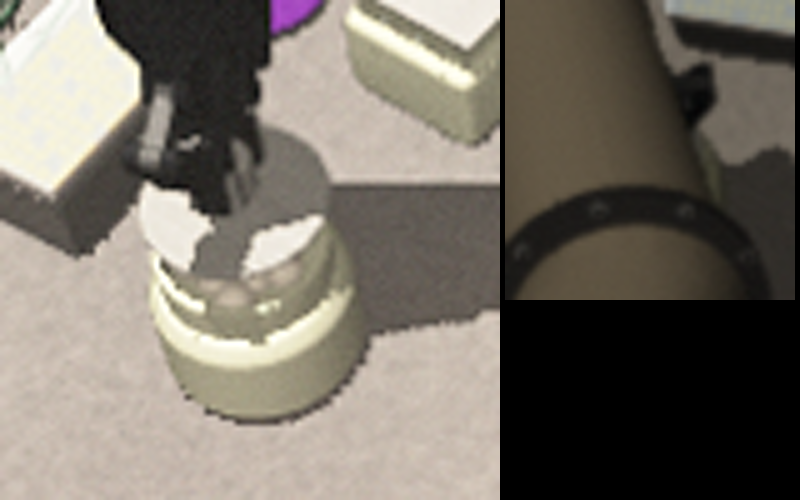

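```bash
python3 -c "
from h import *
print(ray('side',[(196.4,250.2)],.125))"
```

```text
[[0.607964 0.10712 ]]
```

>>> step_arm:
  moves:
    - {"rx":0,"ry":0,"rz":0,"dx":0,"dy":0,"dz":10,"gripper":-1}
    - {"rx":0,"ry":0,"rz":0,"dx":0,"dy":0,"dz":5,"gripper":-1}
    - {"rx":0,"ry":0,"rz":0,"dx":0,"dy":0,"dz":0,"gripper":-1}

```text
clock: 33.78
tcp_pos: [0.6089, 0.1048, 0.1397]
orientation: [3.13, 0.264, -0.002]
contact_force: [0.6, 0.3, -0.9]
grip_width: 0.0241
gripper_force: 39.5
```

The side view puts the lid at (.608,.107) and the jar at (.610,.107), so they agree with a 1 mm nudge.

>>> step_arm:
  moves:
    - {"rx":0,"ry":0,"rz":0,"dx":1,"dy":0,"dz":5,"gripper":-1}
    - {"rx":0,"ry":0,"rz":0,"dx":0,"dy":0,"dz":3,"gripper":-1}
    - {"rx":0,"ry":0,"rz":0,"dx":0,"dy":0,"dz":1,"gripper":-1}
    - {"rx":0,"ry":0,"rz":0,"dx":0,"dy":0,"dz":0,"gripper":-1}

```text
clock: 34.28
tcp_pos: [0.6103, 0.1051, 0.1312]
orientation: [3.13, 0.264, -0.0]
contact_force: [0.7, 0.4, -0.7]
grip_width: 0.0246
gripper_force: 39.5
```

>>> step_arm:
  moves:
    - {"rx":0,"ry":0,"rz":0,"dx":0,"dy":0,"dz":1.5,"gripper":-1}
    - {"rx":0,"ry":0,"rz":0,"dx":0,"dy":0,"dz":0,"gripper":-1}

```text
clock: 34.52
tcp_pos: [0.6103, 0.105, 0.1298]
orientation: [3.131, 0.264, 0.0]
contact_force: [-0.4, -0.2, -0.5]
grip_width: 0.0247
gripper_force: 39.5
```

>>> step_arm:
  moves:
    - {"rx":0,"ry":0,"rz":0,"dx":0,"dy":0,"dz":1.5,"gripper":-1}
    - {"rx":0,"ry":0,"rz":0,"dx":0,"dy":0,"dz":0,"gripper":-1}

```text
clock: 34.78
tcp_pos: [0.6105, 0.1051, 0.1294]
orientation: [3.13, 0.263, 0.001]
contact_force: [-2.5, -1.8, 6.9]
grip_width: 0.0249
gripper_force: 40.3
```

>>> step_arm:
  moves:
    - {"rx":0,"ry":0,"rz":0,"dx":0,"dy":0,"dz":-0.7,"gripper":-1}
    - {"rx":0,"ry":0,"rz":0,"dx":0,"dy":0,"dz":0,"gripper":0}
    - {"rx":0,"ry":0,"rz":0,"dx":0,"dy":0,"dz":0,"gripper":1}
    - {"rx":0,"ry":0,"rz":0,"dx":0,"dy":0,"dz":0,"gripper":1}
    - {"rx":0,"ry":0,"rz":0,"dx":0,"dy":0,"dz":0,"gripper":1}
    - {"rx":0,"ry":0,"rz":0,"dx":0,"dy":0,"dz":-15,"gripper":1}
    - {"rx":0,"ry":0,"rz":0,"dx":0,"dy":0,"dz":-40,"gripper":1}
    - {"rx":0,"ry":0,"rz":0,"dx":0,"dy":0,"dz":-50,"gripper":1}
    - {"rx":0,"ry":0,"rz":0,"dx":0,"dy":0,"dz":-30,"gripper":1}
    - {"rx":0,"ry":0,"rz":0,"dx":-19,"dy":34,"dz":0,"gripper":1}
    - {"rx":0,"ry":0,"rz":0,"dx":-25,"dy":47,"dz":0,"gripper":1}
    - {"rx":0,"ry":0,"rz":0,"dx":-25,"dy":47,"dz":0,"gripper":1}
    - {"rx":0,"ry":0,"rz":0,"dx":-25,"dy":47,"dz":0,"gripper":1}
    - {"rx":0,"ry":0,"rz":0,"dx":-25,"dy":47,"dz":0,"gripper":1}
    - {"rx":0,"ry":0,"rz":0,"dx":-25,"dy":47,"dz":0,"gripper":1}
    - {"rx":0,"ry":0,"rz":0,"dx":-25,"dy":47,"dz":0,"gripper":1}
    - {"rx":0,"ry":0,"rz":0,"dx":-25,"dy":47,"dz":0,"gripper":1}
    - {"rx":0,"ry":0,"rz":0,"dx":-25,"dy":47,"dz":0,"gripper":1}
    - {"rx":0,"ry":0,"rz":0,"dx":0,"dy":0,"dz":0,"gripper":1}
    - {"rx":0,"ry":0,"rz":0,"dx":0,"dy":0,"dz":0,"gripper":1}

```text
clock: 37.28
tcp_pos: [0.4633, -0.3353, 0.2647]
orientation: [-3.13, -0.264, -0.002]
contact_force: [1.1, 1.5, -0.2]
grip_width: 0.0852
gripper_force: 0.0
```

```bash
python3 - <<'E'
from h import *
s=r.grab_frame('side');t=r.grab_frame('top')
up=lambda i,f:cv2.resize(i,None,fx=f,fy=f,interpolation=cv2.INTER_CUBIC)
c=np.zeros((600,800,3),np.uint8)
c[:480,:520]=up(s[180:300,150:280],4);c[:240,525:]=up(s[340:420,160:255],3)[:,:275]
c[245:495,525:795]=up(t[140:190,200:254],5)
c[500:600,525:]=up(t[140:190,200:310],2)[:100,:275] if False else 0
cv2.imwrite('pics/c8.png',c)
E
```

```text
(no output)
```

View pics/c8.png

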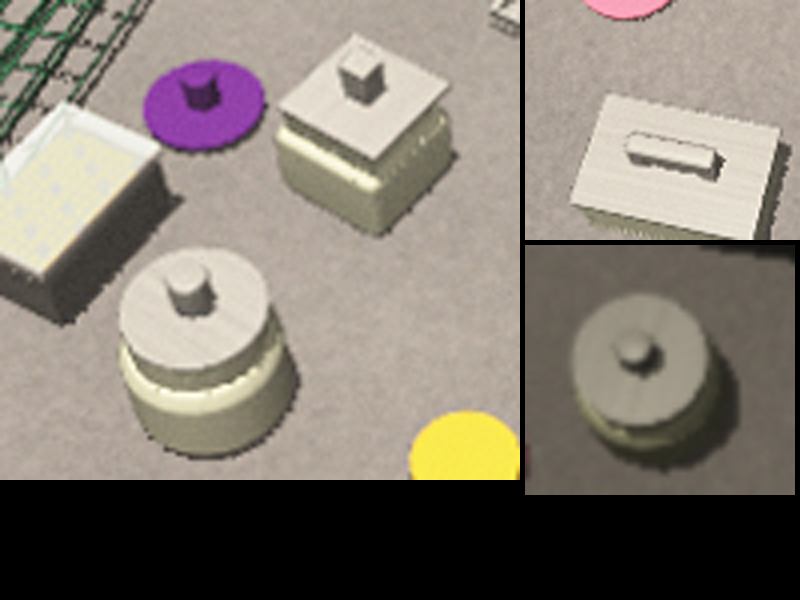

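All three lids lie flat and centred: round (195,305), square (365,95) and oblong (680,165). The jars haven't moved and the gripper is clear.

```bash
python3 -c "
from bench import r
print(r.hand_in())"
```

```text
the job is handed in; nothing more can be done
None
```

All three lids are back on their own jars, and in the last pictures they lie flat and centred on the rims; the job was handed in after about 37 s, and no verdict was returned.

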